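# Free the vial tray from its sprung catch and stack it on the lower tray

## Task

Stand the grey prop block upright in the gap behind the dock's sprung catch, pushed right down so that it alone keeps the catch open, and leave it there. Then lift the loaded vial tray out of the dock by its handle and stack it on the lower tray, keeping hold of it until its four corner pins have entered the sockets, so that it sits fully down and level. Keep both vials standing in the tray and leave the other things on the bench alone.

Things in the scene. Friction and masses are not known exactly. Their poses are not given: they have to be found in the camera images.
- dock: Fixed grey metal dock; origin on the bench under the middle of the tray's place, z up, y along the tray's long side. Plate 136 (x) x 214 (y) x 8 high, with stops 34 high round the tray (1.7 mm play): lift straight up 35 mm to clear them. The catch is at its -y end. There a fixed post 22 wide, 52 high, has its rear face at y = -122; above 40 it slopes away by 5 as a lead-in..
- catch (a joint): Sprung steel catch, slides to the dock's -y: 0 shut (tongue 8 mm over the tray's lug), 0.012 held by the prop, 0.0145 end stop; spring 1 N at 0, 2.2 N at 0.012. Its tail is behind the post: shut, the gap is 18 wide; from 32 above the bench the tail's face slopes back to a gap of about 30 at its top, 55 up. A prop pressed straight down on this ramp (some 5 to 12 N) drives the catch open.
- catch_gap (a point): Point on the dock, its axes, 8 mm above the bench (on the plate), at dock y = -137: where the centre of the prop's underside belongs. The prop's x axis must lie along the dock's x (either way round), so that its 30 mm thickness fills the gap between post and tail.
- prop: Loose grey plastic block with a thin black line round it, upright: 24 (x) x 30 (y) x 90 high, 80 g; origin at the centre of its underside, z up. The lowest 12 mm of both y sides are bevelled to a foot 20 thick. Grip it across its 24 mm (along x), 70 to 85 above its underside: in the gap, catch and post reach 47 above its underside.
- tray: Loose white vial tray, 110 (x) x 170 (y), walls 22 high, about 0.28 kg; origin at the centre of its floor's underside (22 above the bench in the dock), z up. Round pins 9 thick, tips tapered, reach 12 below at x = +-43, y = +-73. A lug 50 wide, 6 thick sticks out 14 at each end. Fits the lower tray either way round (half turn). Carries two vials.
- tray_handle (a point): Centre of the top bar of the tray's bow handle, 83 above the tray's underside, axes as the tray's. The bar is 12 thick (x), 80 long (y), 18 high; grip it across x at its middle (straight posts at y = +-36 hold it; free space below the bar).
- lower_tray: Loose white empty tray without a handle, 110 (x) x 170 (y), on the bench; origin at the centre of its underside, z up. Four corner blocks, tops 40 above its underside, each with a round socket 13 mm wide and 20 deep at x = +-43, y = +-73. 0.7 kg.
- seat (a point): Point on the lower tray, 40 above its underside in the middle, axes as the tray's: where the origin of the upper tray lies when it is fully seated.
- vial_1: Small capped vial, 27 across, 55 high, standing loose in the pocket at the tray's +y end, 18 deep; origin at the centre of its underside, z up.
- vial_2: The like vial in the pocket at the tray's -y end; origin at the centre of its underside, z up.
- petri_dish: Bystander: clear petri dish, 60 across, 15 high; origin under its centre.
- beaker_100: Bystander: clear glass beaker, 58 across, 70 high; origin under its centre.
- cassette_spare: Bystander: small black pump cassette, 24 x 70 x 26 high; origin under its centre.

How it is judged:
By the outcome, as a careful person would: the job done as asked, in the order asked, and still so for the second after the job is handed in, with the robot touching nothing.
It also fails if it takes over 58 s, if anything falls off the work surface, if the arm or the gripper's body presses on something with over 40 N, if the wrist force passes 120 N, or if a joint passes its speed limit or range.

## Robot

A 6-joint arm with a two-finger parallel gripper is mounted at the origin on a cart in front of the work surface, level with it; the furniture and walls round the work are solid. World frame = base frame: x ahead of the robot, y to its left, z up, the work surface at z = 0. Lengths are in m, angles in rad, forces in N, time in s.
With the tool pointing down it reaches from about 0.375 to 0.975 m from the base axis. Payload 3.8 kg.
Tool frame: the origin (TCP) lies at the very end of the fingers, on their centre line; the grasp point (between the pads) lies 19 mm behind it; z points along the fingers, y is the line along which they close (so a half turn about z gives the same grasp; the last joint's range is limited). The gripper opens to 85 mm and grips with 20 to 120 N. Pads are 22 mm wide; open, the fingers measure 114 mm over their backs; the gripper's body (76 mm by 85 mm) begins 54 mm behind the grasp point. The pads swing forward as they close: fully open they stand 13 mm farther back than shut.
Start: joints at [-1.285, 0.264, 1.604, -0, 1.274, -0.037], TCP at [0.214, -0.64, 0.199] pointing down, gripper open.
Joint ranges: [-2.63, 2.63], [-0.94, 2.18], [0.31, 2.57], [-1.31, 4.45], [0, 2.66], [-2.55, 2.55]. Speed limits (rad/s): [2.57, 2.57, 3.14, 3.14, 3.14, 3.14].

## Interface

Orientations are given as a rotation vector (axis times angle).
In Python, from workcell import read_state, read_camera, calibration, finish_job gives the robot as it stands.
- The arm moves only by the tool step_arm, never from a script. Its argument "commands" is a list of rows, each an object of numbers: "fingers": the gripper's target within -1 to 1 (shut at 1, half-way at 0, fully open at -1); "dx", "dy", "dz": the shift along the tool's x, y, z in m; "roll": the turn about the tool's z in degrees. In form: [{"fingers": .., "dx": .., "dy": .., "dz": .., "roll": ..}, ...]. A call has 1 to 8 rows; each row is the pose to reach, as a shift and turn from the pose commanded when the call began, along the tool's axes at that moment; what a row does not reach only later rows make up. A row lasts 1/8 s, in which the tool goes at most 62.5 mm and 10.7 degrees, less where a joint would pass 70% of its speed; a pose out of reach is approached as far as the arm can. A call with a gripper value outside its range is refused whole. The fingers move at their own pace and stop on an object; "squeeze" is the grip in N (left out, the last holds). Time passes only in rows, so rows that repeat a pose let the fingers close. It gives the time, the measured TCP pose, the force, the opening and the grip force at its end, in the units of the state.
- read_state(): the state, without advancing time (a new reading comes with each control period).
- read_camera(name): name is "side" or "top" or "wrist"; returns (picture, depth): 384x512x3 uint8, blue, green, red; 384x512 float32, m along the optical axis (not along the pixel's ray), 0 where there is no reading.
- calibration(name): a dict with "intrinsics" (3x3 intrinsics, pixels), "world_to_cam" (4x4, takes a point from world to camera coordinates). Camera axes: x right, y up, looking along -z (the intrinsics and any distortion apply to the point x, -y, -z); pixel columns grow to the right and rows downward; lengths in m; the calibration is good to about 2 mm. A picture is of the moment at which its call begins: read the wrist's pose just before it. calibration takes no time and is no camera call; for the wrist camera it gives the pose at the moment of the call.
- finish_job(): hands the job in; it is judged then, once.
The state is a dict: "time": time; "q": joint angles; "joint_vel": joint speeds; "joint_torque": joint torques, N m; "tool_pos": TCP position; "tcp_rot": TCP orientation; "wrist_force": force on the tool from outside, world axes, zero at the start; "torque": the same for the moment, N m; "width": opening from 0.0 (shut) to 1.0 (fully open); "grip_force": force on a finger pad.
Only numpy, scipy, OpenCV 4.12 (cv2) and the standard library are available. Lean on these libraries where they do the work, as an engineer would, in place of code of your own. Each camera call takes 0.05 s, during which the arm holds its last target. There are 200 camera calls.

## Working session

There is one attempt and no reset: what is moved stays moved. The work goes in short steps, Python scripts to look and compute and a tool call to move; the robot and the scene stay as the last step left them, time stands still between calls to the robot, and variables do not carry over. Pictures are saved under pics/ and viewed, at most 10 in all, crops included, and the job is handed in when it is done.

Besides the shell and the picture viewer there is one more tool, called after "Request:" in YAML: its name, and indented under it one key for each argument. step_arm: Moves the arm, as the interface text tells. Its arguments: {"type":"object","properties":{"commands":{"type":"array","items":{"type":"object","properties":{"fingers":{"type":"number"},"dx":{"type":"number"},"dy":{"type":"number"},"dz":{"type":"number"},"roll":{"type":"number"}}}},"squeeze":{"type":"number"}},"required":["commands"]}

```bash
mkdir -p pics; ls
cat > h.py <<'E'
import numpy as np, cv2
from scipy.spatial.transform import Rotation as R
from workcell import read_state, read_camera, calibration, finish_job
def snap(name, fn=None):
    c=calibration(name); p,d=read_camera(name)
    np.savez(''+(fn or name)+'.npz',p=p,d=d,K=c['intrinsics'],T=c['world_to_cam'])
    if fn: cv2.imwrite(f'pics/{fn}.png',p)
    return p,d,c
def cloud(fn):
    z=np.load(''+fn+'.npz'); d=z['d'];K=z['K'];T=z['T']
    v,u=np.mgrid[:d.shape[0],:d.shape[1]]
    X=np.stack([(u-K[0,2])/K[0,0]*d,-(v-K[1,2])/K[1,1]*d,-d,np.ones_like(d)],-1)
    W=(X@np.linalg.inv(T).T)[...,:3]; W[d==0]=np.nan
    return z['p'],W
E
python3 - <<'E'
from h import *
s=read_state();print({k:np.round(v,3) for k,v in s.items()})
c=calibration('top');print(c)
a,_,_=snap('top','top1');b,_,_=snap('side','side1')
E
```

```text
pics
{'time': np.float64(0.0), 'q': array([-1.285,  0.265,  1.605,  0.   ,  1.274, -0.037]), 'joint_vel': array([-0.   ,  0.001,  0.002, -0.001, -0.001, -0.   ]), 'joint_torque': array([ 2.0000e-03, -5.1511e+01, -3.6732e+01, -0.0000e+00,  1.3000e-02,
        0.0000e+00]), 'tool_pos': array([ 0.214, -0.639,  0.198]), 'tcp_rot': array([-3.099, -0.504,  0.   ]), 'wrist_force': array([-0.305, -0.186, -0.253]), 'torque': array([-0.011, -0.024, -0.043]), 'grip_force': np.float64(0.0), 'width': np.float64(1.003)}
{'intrinsics': array([[491.95859342,   0.        , 256.13349387],
       [  0.        , 491.95859342, 192.84307278],
       [  0.        ,   0.        ,   1.        ]]), 'world_to_cam': array([[-0.00993552, -0.99988354,  0.01158435, -0.04473949],
       [ 0.9923286 , -0.00843147,  0.12334045, -0.60117367],
       [-0.12322841,  0.01272094,  0.9922968 , -1.41144612],
       [ 0.        ,  0.        ,  0.        ,  1.        ]])}
```

View pics/top1.png

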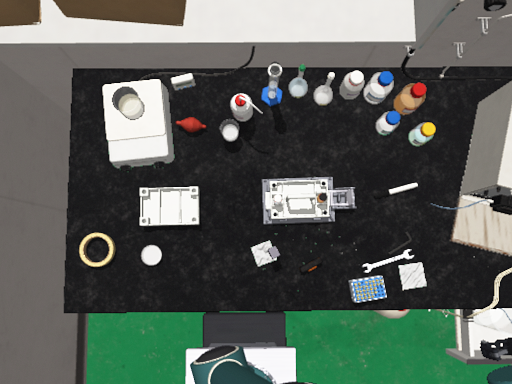

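View pics/side1.png

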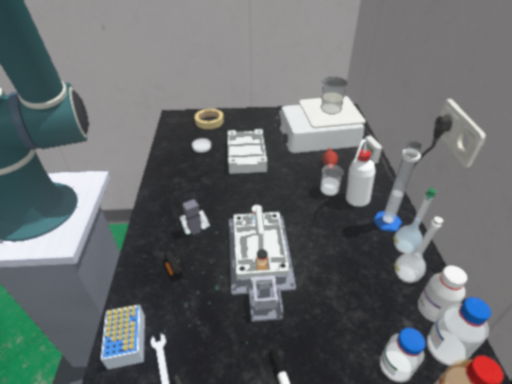

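Top: dock at about (300,200) with the catch to the right at (343,198), the lower tray at (170,206) and the prop near (268,252) by a white square. Side: prop at (193,212), catch at (265,295). I'll measure with depth.

Run:
```python
from h import *
p,W=cloud('top1')
def rect(m,n):
    P=W[m][:,:2].astype(np.float32)
    if len(P)<5: print(n,'few');return
    r=cv2.minAreaRect(P); print(n,len(P),np.round(r[0],4),np.round(r[1],4),round(r[2],2),'z',np.round(np.nanmedian(W[m][:,2]),4))
def box(u0,u1,v0,v1):
    m=np.zeros(W.shape[:2],bool);m[v0:v1,u0:u1]=1;return m
Z=np.nan_to_num(W[...,2],nan=-1)
print('bench z',np.nanmedian(W[box(200,240,180,230)][:,2]))
rect(box(130,210,180,232)&(Z>.03)&(Z<.05),'lower tops')
rect(box(130,210,180,232)&(Z>.015),'lower all')
rect(box(250,335,170,230)&(Z>.036)&(Z<.055),'tray rim')
rect(box(250,335,170,230)&(Z>.09),'handle')
rect(box(325,360,180,215)&(Z>.035),'catch')
rect(box(245,290,235,270)&(Z>.07),'prop')
rect(box(245,290,235,270)&(Z>.003)&(Z<.06),'proplow')
p2,W2=cloud('side1')
# zoomed crops
a=cv2.resize(p[165:275,240:365],None,fx=6,fy=6,interpolation=3)[:600]
b=cv2.resize(p2[185:330,170:310],None,fx=4,fy=4,interpolation=3)
cv2.imwrite('pics/c1.png',a[:,:750]);cv2.imwrite('pics/c2.png',b)
```

```text
bench z -0.0006902085038019701
lower tops 414 [0.5669 0.2056] [0.1101 0.1709] 0.83 z 0.0362
lower all 1816 [0.5668 0.2054] [0.1107 0.1712] 0.85 z 0.0198
tray rim 610 [ 0.5819 -0.1829] [0.1216 0.1937] 1.43 z 0.0424
handle 131 [ 0.5834 -0.1753] [0.0128 0.0781] 1.42 z 0.1116
catch 310 [ 0.5858 -0.2899] [0.0867 0.1014] 89.27 z 0.0428
prop 94 [ 0.428  -0.0976] [0.0296 0.0236] 30.32 z 0.0898
proplow 363 [ 0.4278 -0.0814] [0.1312 0.1003] 89.41 z 0.0055
```

View pics/c1.png

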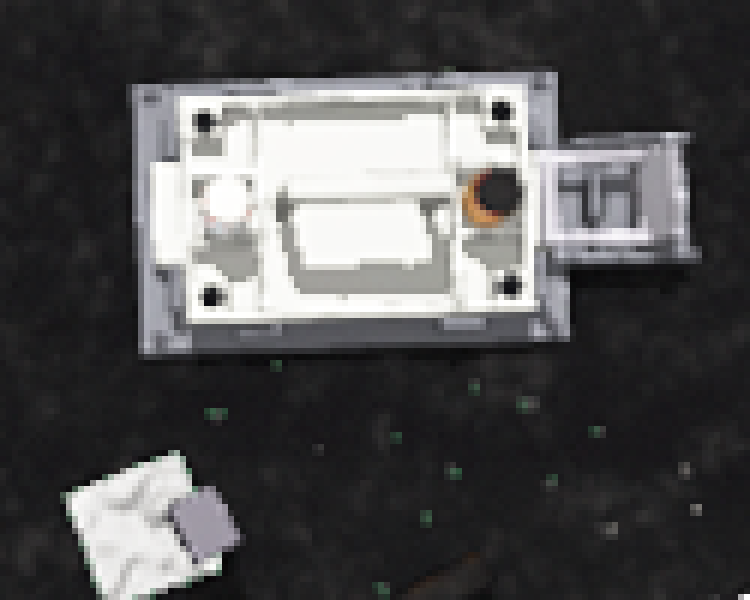

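View pics/c2.png

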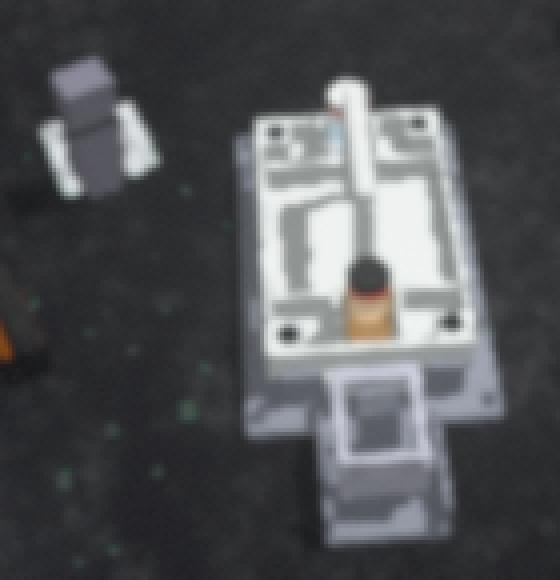

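```bash
cat >> h.py <<'E'
def go(x,y,z,yyaw=None):
    """shift in tool axes to TCP x,y,z with the tool's y at world yaw (deg, mod 180)"""
    s=read_state(); Rm=R.from_rotvec(s['tcp_rot']).as_matrix()
    d=Rm.T@(np.array([x,y,z])-s['tool_pos']); cy=np.degrees(np.arctan2(Rm[1,1],Rm[0,1]))
    print('t',round(float(s['time']),2),'pos',np.round(s['tool_pos'],4),'yaw_y',round(cy,2),'tilt',np.round(Rm[:,2],4),'F',np.round(s['wrist_force'],1))
    if yyaw is not None:
        r=-(yyaw-cy); print('roll options',round((r+90)%180-90,2),round((r+90)%180-90+180,2))
    print('d mm',np.round(d*1000,1))
E
python3 - <<'E'
from h import *
go(.5,-.25,.32,1.4)
E
```

```text
t 0.1 pos [ 0.2139 -0.6394  0.1982] yaw_y -71.51 tilt [-6.e-04  2.e-03 -1.e+00] F [-0.4 -0.3 -1. ]
roll options -72.91 107.09
d mm [ 394.9 -278.8 -121.1]
```

Request:
step_arm:
  commands:
    - {"fingers": -1, "dx": 0, "dy": 0, "dz": -0.06, "roll": 0}
    - {"fingers": -1, "dx": 0.05, "dy": -0.035, "dz": -0.12, "roll": -10}
    - {"fingers": -1, "dx": 0.1, "dy": -0.07, "dz": -0.12, "roll": -20}
    - {"fingers": -1, "dx": 0.15, "dy": -0.105, "dz": -0.12, "roll": -30}
    - {"fingers": -1, "dx": 0.2, "dy": -0.14, "dz": -0.12, "roll": -40}
    - {"fingers": -1, "dx": 0.25, "dy": -0.175, "dz": -0.12, "roll": -50}
    - {"fingers": -1, "dx": 0.3, "dy": -0.21, "dz": -0.12, "roll": -60}
    - {"fingers": -1, "dx": 0.35, "dy": -0.245, "dz": -0.12, "roll": -70}

```text
time: 1.1
tool_pos: [0.4636, -0.3021, 0.3191]
tcp_rot: [-2.244, -2.198, 0.0]
wrist_force: [1.0, -0.1, -0.5]
width: 0.997
grip_force: 0.0
```

Request:
step_arm:
  commands:
    - {"fingers": -1, "dx": 0.02, "dy": -0.045, "dz": 0, "roll": -3}
    - {"fingers": -1, "dx": 0.02, "dy": -0.045, "dz": 0, "roll": -3}
    - {"fingers": -1, "dx": 0.02, "dy": -0.045, "dz": 0, "roll": -3}

```text
time: 1.48
tool_pos: [0.4187, -0.2831, 0.3195]
tcp_rot: [2.192, 2.249, 0.0]
wrist_force: [1.1, -0.8, 0.8]
width: 1.004
grip_force: 0.0
```

Run:
```python
from h import *
go(.5,-.25,.32,1.4)
snap('wrist','w1')
```

```text
t 1.48 pos [ 0.4187 -0.2831  0.3195] yaw_y 1.46 tilt [ 7.e-04 -5.e-04 -1.e+00] F [ 1.1 -0.8  0.8]
roll options 0.06 180.06
d mm [31.  82.1 -0.4]
```

View pics/w1.png

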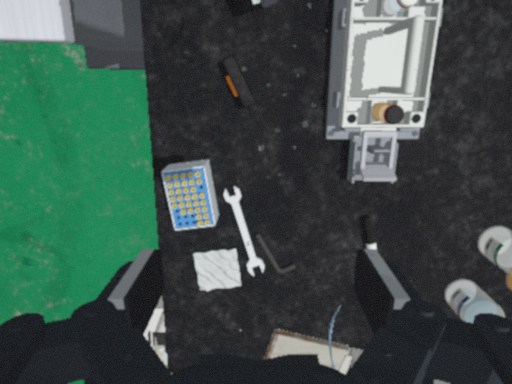

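The wrist view shows the catch at (372,160), the post box at (372,175) and most of the dock, with the fingers at the bottom. I'll move so that the whole dock is near the image centre, then measure.

Request:
step_arm:
  commands:
    - {"fingers": -1, "dx": -0.02, "dy": 0.06, "dz": 0.0, "roll": 0}
    - {"fingers": -1, "dx": -0.03, "dy": 0.12, "dz": 0.0, "roll": 0}
    - {"fingers": -1, "dx": -0.03, "dy": 0.165, "dz": 0.0, "roll": 0}
    - {"fingers": -1, "dx": -0.03, "dy": 0.165, "dz": 0, "roll": 0}
    - {"fingers": -1, "dx": -0.03, "dy": 0.165, "dz": 0, "roll": 0}

```text
time: 2.15
tool_pos: [0.584, -0.3093, 0.3187]
tcp_rot: [-2.192, -2.248, 0.001]
wrist_force: [-0.2, 0.1, -0.6]
width: 1.001
grip_force: 0.0
```

Run:
```python
from h import *
go(.5,-.25,.32,1.4)
p,d,c=snap('wrist','w2'); print(c['intrinsics'][0,0])
p,W=cloud('w2')
# rectified top maps at 0.5 mm/px: z-colored ortho picture in world, x right? show x up,y left
m=np.isfinite(W[...,2])&(W[...,0]>.49)&(W[...,0]<.68)&(W[...,1]>-.36)&(W[...,1]<-.06)
P=W[m];Z=P[:,2]
print('bench',np.median(Z[abs(Z)<.006]), 'hist',np.histogram(Z,bins=np.arange(-.005,.12,.005)))
def rect(s,n):
    r=cv2.minAreaRect(s[:,:2].astype(np.float32));print(n,len(s),np.round(r[0],4),np.round(r[1],4),round(r[2],2),np.round(np.median(s[:,2]),4))
rect(P[Z>.1],'handle')
s=P[(Z>.041)&(Z<.05)&(P[:,1]>-.275)];rect(s,'rim')
c=P[(P[:,1]<-.285)]
rect(c[c[:,2]>.005],'ext'); rect(c[c[:,2]>.035],'ext35'); rect(c[c[:,2]>.048],'ext48')
# profile along y for x=.575..0.6
for y in np.arange(-.36,-.26,.0025):
    k=(abs(P[:,1]-y)<.00125)&(abs(P[:,0]-.586)<.008)
    if k.sum(): print(round(y,4),np.round(np.percentile(Z[k],[5,50,95]),4),end=';')
img=cv2.resize(p,None,fx=1.5,fy=1.5,interpolation=3); cv2.imwrite('pics/w2b.png',img)
```

```text
t 2.15 pos [ 0.584  -0.3093  0.3187] yaw_y 1.45 tilt [-1.4e-03  4.0e-04 -1.0e+00] F [-0.2  0.1 -0.6]
roll options 0.05 180.05
d mm [ 61.4 -82.5  -1.1]
332.168784917913
bench -0.0002752190810481614 hist (array([5736, 3281, 2412,   55,   56, 1673, 4954,  467,  717, 1663,  202,
        198,   37,   52,   22,    2,   83,  233,    0,    0,   13,    1,
         24,  691]), array([-0.005,  0.   ,  0.005,  0.01 ,  0.015,  0.02 ,  0.025,  0.03 ,
        0.035,  0.04 ,  0.045,  0.05 ,  0.055,  0.06 ,  0.065,  0.07 ,
        0.075,  0.08 ,  0.085,  0.09 ,  0.095,  0.1  ,  0.105,  0.11 ,
        0.115]))
handle 32707 [ 0.603  -0.2576] [0.1779 0.1354] 65.47 0.4178
rim 1610 [ 0.5834 -0.1999] [0.11   0.1221] 1.42 0.0434
ext 33751 [ 0.5834 -0.3152] [0.1485 0.0602] 0.34 0.4174
ext35 32751 [ 0.5833 -0.3091] [0.0476 0.1484] 89.7 0.4177
ext48 32272 [ 0.5836 -0.3112] [0.1485 0.0431] 1.1 0.4179
-0.36 [-0.0014 -0.0009  0.0003];-0.3575 [-0.0017  0.0002  0.0014];-0.355 [-0.0013 -0.0006  0.0009];-0.3525 [-0.0011  0.0006  0.0012];-0.35 [-0.0014  0.      0.0008];-0.3475 [-0.0012 -0.0003  0.0006];-0.345 [0.0067 
[... 161 characters left out ...]
0458];-0.32 [0.0369 0.0394 0.0418];-0.3175 [0.0306 0.0346 0.038 ];-0.315 [0.0067 0.0163 0.0315];-0.3125 [0.0068 0.0078 0.0089];-0.31 [0.0064 0.0082 0.0097];-0.3075 [0.0069 0.008  0.0093];-0.305 [0.0064 0.0079 0.009 ];-0.3025 [0.0066 0.0074 0.008 ];-0.3 [0.4236 0.4268 0.4316];-0.2975 [0.4276 0.4306 0.4329];-0.295 [0.0431 0.0468 0.0498];-0.2925 [0.0353 0.0506 0.0522];-0.29 [0.0072 0.03   0.0517];-0.2875 [0.0069 0.008  0.009 ];-0.285 [0.0068 0.0076 0.0092];-0.2825 [0.0054 0.0071 0.0093];-0.28 [0.007  0.0079 0.0097];-0.275 [0.036  0.0378 0.0387];-0.2725 [0.0369 0.0377 0.0385];-0.27 [0.0362 0.0373 0.0385];-0.2675 [0.0267 0.036  0.0385];-0.265 [0.0262 0.0276 0.029 ];-0.2625 [0.0271 0.0282 0.0297];
```

View pics/w2b.png

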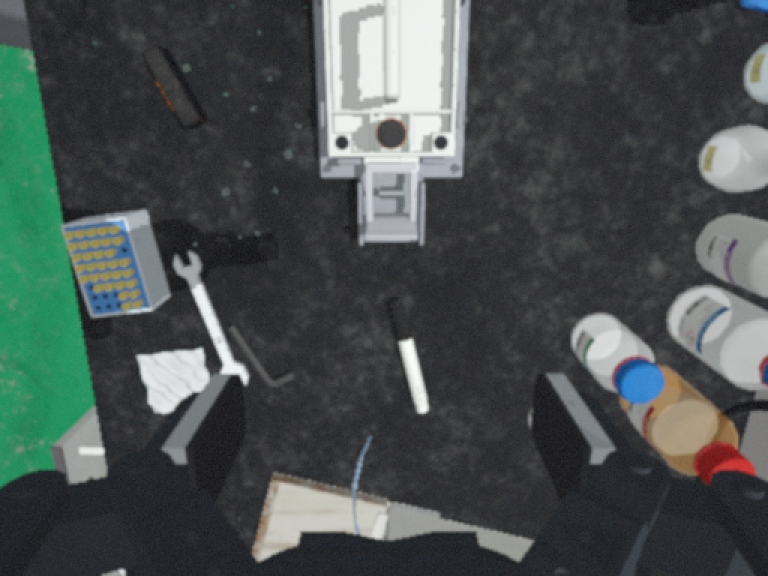

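The wrist view shows the post and tail pair at (390,205) on the 1.5x picture, with the gap open between them. Profile: the tail's face foot is at y≈-0.3155 and the rim edge puts the dock centre at y≈-0.1757. These agree. Now the prop from close by.

Run:
```python
from h import *
go(.428,-.22,.30,1.4); print(np.round(read_state()['q'],2))
p,W=cloud('w2'); m=np.isfinite(W[...,2])&(W[...,2]<.06)&(W[...,1]<-.283)&(W[...,1]>-.36)&(W[...,0]>.5)&(W[...,0]<.67)
P=W[m]
for n,a,b in(('all',.004,.06),('40+',.04,.06),('tail',.05,.06)):
    s=P[(P[:,2]>a)&(P[:,2]<b)]; r=cv2.minAreaRect(s[:,:2].astype(np.float32));print(n,len(s),r, s[:,:2].min(0),s[:,:2].max(0))
```

```text
t 2.2 pos [ 0.5836 -0.3093  0.3192] yaw_y 1.43 tilt [-7.e-04  1.e-04 -1.e+00] F [-0.6 -0.1 -0. ]
roll options 0.03 180.03
d mm [  93.1 -153.3   19.4]
[-0.52  0.19  1.48 -0.    1.48 -0.55]
all 1864 ((0.5692055821418762, -0.31423676013946533), (0.09645950049161911, 0.06238777935504913), 1.6072019338607788) [ 0.52012321 -0.34541543] [ 0.61804591 -0.28302847]
40+ 459 ((0.5864845514297485, -0.31112807989120483), (0.04548793286085129, 0.0431261844933033), 1.1016677618026733) [ 0.5639386  -0.33283814] [ 0.60941725 -0.2893849 ]
tail 235 ((0.5864439606666565, -0.3111288547515869), (0.044695526361465454, 0.0431261844933033), 1.101667881011963) [ 0.5643902  -0.33283814] [ 0.60918002 -0.2893849 ]
```

Request:
step_arm:
  commands:
    - {"fingers": -1, "dx": 0.03, "dy": -0.05, "dz": 0.0, "roll": 0}
    - {"fingers": -1, "dx": 0.06, "dy": -0.1, "dz": 0.01, "roll": 0}
    - {"fingers": -1, "dx": 0.085, "dy": -0.155, "dz": 0.02, "roll": 0}
    - {"fingers": -1, "dx": 0.085, "dy": -0.155, "dz": 0.02, "roll": 0}
    - {"fingers": -1, "dx": 0.085, "dy": -0.155, "dz": 0.02, "roll": 0}

```text
time: 2.82
tool_pos: [0.4268, -0.2282, 0.3008]
tcp_rot: [2.191, 2.247, 0.001]
wrist_force: [0.5, 0.2, 0.3]
width: 1.001
grip_force: 0.0
```

Run:
```python
from h import *
snap('wrist','w3'); p,W=cloud('w3')
Z=W[...,2]; m=(Z>.07)&(Z<.1)&(abs(W[...,0]-.428)<.04)&(abs(W[...,1]+.0976)<.04)
print(m.sum(),np.nanmedian(Z[m]))
t=m&(Z>.086); s=W[t]; r=cv2.minAreaRect(s[:,:2].astype(np.float32)); print(r,s.mean(0))
b=(Z>.002)&(Z<.08)&(abs(W[...,0]-.428)<.06)&(abs(W[...,1]+.0976)<.06);print(b.sum(),np.percentile(Z[b],[10,50,90]))
go(.428,-.0976,.16,-59.7)
```

```text
755 0.08943420758759146
((0.42758017778396606, -0.09717331826686859), (0.030062178149819374, 0.024114107713103294), 28.435415267944336) [ 0.42759551 -0.09720899  0.08949438]
1154 [0.00278179 0.00548841 0.03247141]
t 2.88 pos [ 0.4277 -0.2285  0.301 ] yaw_y 1.44 tilt [ 0.003  -0.0018 -1.    ] F [-0.3  0.3  0.1]
roll options 61.14 241.14
d mm [131.1   3.2 140.8]
```

Request:
step_arm:
  commands:
    - {"fingers": -1, "dx": 0.03, "dy": 0.001, "dz": 0.02, "roll": 10}
    - {"fingers": -1, "dx": 0.06, "dy": 0.002, "dz": 0.04, "roll": 20}
    - {"fingers": -1, "dx": 0.09, "dy": 0.003, "dz": 0.07, "roll": 30}
    - {"fingers": -1, "dx": 0.11, "dy": 0.003, "dz": 0.1, "roll": 40}
    - {"fingers": -1, "dx": 0.131, "dy": 0.003, "dz": 0.12, "roll": 50}
    - {"fingers": -1, "dx": 0.131, "dy": 0.003, "dz": 0.13, "roll": 60}
    - {"fingers": -1, "dx": 0.131, "dy": 0.003, "dz": 0.14, "roll": 62.4}
    - {"fingers": -1, "dx": 0.131, "dy": 0.003, "dz": 0.14, "roll": 62.4}

```text
time: 3.88
tool_pos: [0.4277, -0.0969, 0.1594]
tcp_rot: [-3.04, -0.79, 0.001]
wrist_force: [-0.5, 0.5, -0.2]
width: 1.0
grip_force: 0.0
```

```bash
python3 -c "
from h import *
go(.4276,-.0972,.06,-61)"
```

```text
t 3.88 pos [ 0.4277 -0.0969  0.1594] yaw_y -60.87 tilt [-5.e-04  1.e-04 -1.e+00] F [-0.5  0.5 -0.2]
roll options 0.13 180.13
d mm [-0.2  0.3 99.4]
```

Request:
step_arm:
  commands:
    - {"fingers": -1, "dx": 0, "dy": 0, "dz": 0.04, "roll": 0}
    - {"fingers": -1, "dx": 0, "dy": 0, "dz": 0.08, "roll": 0}
    - {"fingers": -1, "dx": 0, "dy": 0, "dz": 0.098, "roll": 0}
    - {"fingers": -1, "dx": 0, "dy": 0, "dz": 0.098, "roll": 0}
    - {"fingers": 1, "dx": 0, "dy": 0, "dz": 0.098, "roll": 0}
    - {"fingers": 1, "dx": 0, "dy": 0, "dz": 0.098, "roll": 0}
    - {"fingers": 1, "dx": 0, "dy": 0, "dz": 0.098, "roll": 0}
    - {"fingers": 1, "dx": 0, "dy": 0, "dz": 0.098, "roll": 0}
  squeeze: 50

```text
time: 4.88
tool_pos: [0.427, -0.0967, 0.062]
tcp_rot: [3.04, 0.789, 0.001]
wrist_force: [0.1, -0.6, 0.3]
width: 0.143
grip_force: 0.0
```

Request:
step_arm:
  commands:
    - {"fingers": 1, "dx": 0, "dy": 0, "dz": 0, "roll": 0}
    - {"fingers": 1, "dx": 0, "dy": 0, "dz": 0, "roll": 0}

```text
time: 5.12
tool_pos: [0.4266, -0.0966, 0.0615]
tcp_rot: [-3.041, -0.789, 0.0]
wrist_force: [1.1, -0.4, 0.2]
width: 0.002
grip_force: 0.0
```

The fingers shut to 0: the grasp missed. I'll look.

Run:
```python
from h import *
a,_,_=snap('side','s2');b,_,_=snap('wrist','w4')
cv2.imwrite('pics/s2c.png',np.hstack([cv2.resize(a[150:270,130:260],(400,370)),cv2.resize(b,(400,370))]))
p,W=cloud('s2'); print(W[212-10:212+30:5,193])
```

```text
[[ 0.43767687 -0.10726843  0.10500066]
 [ 0.43544951 -0.10605434  0.08809679]
 [ 0.43353597 -0.10668773  0.07255161]
 [ 0.43165776 -0.10773732  0.05703222]
 [ 0.43013106 -0.11069345  0.04313404]
 [ 0.42775351 -0.10985302  0.02481242]
 [ 0.42640565 -0.11404641  0.01157593]
 [ 0.42508054 -0.11848209 -0.00162817]]
```

View pics/s2c.png

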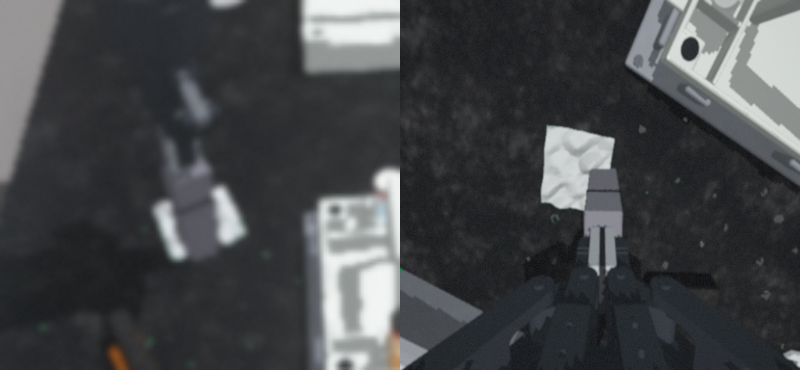

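Side and wrist crops: the prop still stands, just ahead of the shut fingers (right crop, (603,205)). I'll measure where it is now.

Run:
```python
from h import *
p,W=cloud('w4'); Z=W[...,2]
m=(Z>.083)&(Z<.096)&(abs(W[...,0]-.44)<.06)&(abs(W[...,1]+.09)<.06)
n,l,st,_=cv2.connectedComponentsWithStats(m.astype(np.uint8))
for i in range(1,n):
    if st[i,4]>60:
        s=W[l==i]; r=cv2.minAreaRect(s[:,:2].astype(np.float32)); print(st[i],r,np.median(s[:,2]))
go(.4276,-.0972,.16,-61)
p,W=cloud('s2'); Z=W[...,2]
m=(Z>.086)&(Z<.096)&(abs(W[...,0]-.44)<.06)&(abs(W[...,1]+.09)<.06); s=W[m]; print(m.sum(), s.min(0),s.max(0))
```

```text
[ 235  213   50   33 1246] ((0.4342922270298004, -0.09306427091360092), (0.01592508889734745, 0.02404721826314926), 28.191730499267578) 0.08933454461362196
t 5.22 pos [ 0.4266 -0.0965  0.0614] yaw_y -60.9 tilt [-1.e-04  0.e+00 -1.e+00] F [-1.   0.5  0.7]
roll options 0.1 180.1
d mm [  0.6   1.1 -98.6]
63 [ 0.40974563 -0.11387215  0.08614034] [ 0.44421331 -0.09163868  0.09398983]
```

Run:
```python
from h import *
p,W=cloud('w4')
Rm=R.from_rotvec(read_state()['tcp_rot']).as_matrix(); o=np.array([.4266,-.0965,.0614])
L=(W-o)@Rm*1000   # tool frame, mm
for v in range(205,384,10):
    print(v,[tuple(np.round(L[v,u]).tolist()) for u in (235,248,256,262,270,285)])
T=np.load('w4.npz')['T'];C=np.linalg.inv(T)[:3,3];print('cam in tool mm',(C-o)@Rm*1000)
```

```text
205 [(-10.0, -17.0, 58.0), (15.0, -5.0, -9.0), (15.0, -1.0, -9.0), (16.0, 2.0, -11.0), (15.0, 6.0, -9.0), (-12.0, 20.0, 61.0)]
215 [(-17.0, -17.0, 55.0), (16.0, -5.0, -24.0), (16.0, -1.0, -23.0), (16.0, 2.0, -24.0), (16.0, 6.0, -23.0), (-20.0, 21.0, 62.0)]
225 [(12.0, -11.0, -27.0), (12.0, -5.0, -28.0), (13.0, -1.0, -29.0), (13.0, 2.0, -29.0), (12.0, 6.0, -28.0), (-28.0, 21.0, 62.0)]
235 [(7.0, -11.0, -27.0), (11.0, -5.0, -36.0), (11.0, -1.0, -35.0), (11.0, 2.0, -36.0), (10.0, 6.0, -34.0), (-36.0, 21.0, 61.0)]
245 [(1.0, -11.0, -26.0), (11.0, -4.0, -45.0), (11.0, -1.0, -46.0), (11.0, 2.0, -45.0), (10.0, 5.0, -45.0), (-45.0, 21.0, 61.0)]
255 [(7.0, -10.0, -47.0), (11.0, -4.0, -54.0), (11.0, -1.0, -54.0), (11.0, 2.0, -54.0), (11.0, 5.0, -54.0), (7.0, 12.0, -47.0)]
265 [(7.0, -9.0, -56.0), (11.0, -4.0, -62.0), (11.0, -1.0, -62.0), (11.0, 2.0, -62.0), (11.0, 5.0, -62.0), (7.0, 11.0, -55.0)]
275 [(7.0, -9.0, -62.0), (11.0, -4.0, -68.0), (10.0, -1.0, -68.0), (11.0, 1.0, -69.0), (10.0, 4.0, -68.0), (7.0, 10.0, -62.0)]
285 [(13.0, -8.0, -78.0), (12.0, -3.0, -77.0), (6.0, -1.0, -68.0), (7.0, 
[... 591 characters left out ...]
-6.0, -3.0, -80.0), (-134.0, -2.0, 63.0), (-133.0, 3.0, 62.0), (-5.0, 4.0, -81.0), (16.0, 7.0, -105.0)]
345 [(17.0, -6.0, -109.0), (-8.0, -3.0, -82.0), (-143.0, -2.0, 61.0), (-143.0, 3.0, 62.0), (-8.0, 4.0, -82.0), (15.0, 7.0, -107.0)]
355 [(16.0, -5.0, -111.0), (-8.0, -3.0, -87.0), (-154.0, -2.0, 62.0), (-155.0, 3.0, 62.0), (-8.0, 4.0, -87.0), (17.0, 6.0, -112.0)]
365 [(15.0, -5.0, -113.0), (10.0, -2.0, -108.0), (11.0, -0.0, -109.0), (10.0, 1.0, -108.0), (10.0, 3.0, -108.0), (17.0, 6.0, -115.0)]
375 [(13.0, -5.0, -114.0), (11.0, -2.0, -112.0), (10.0, -0.0, -111.0), (11.0, 1.0, -112.0), (11.0, 3.0, -112.0), (17.0, 6.0, -117.0)]
cam in tool mm [ 7.82927356e+01  1.01305748e-01 -1.74100823e+02]
```

Run:
```python
from h import *
for fn,o,rv in (('w2',[.5836,-.3093,.3192],[-2.192,-2.248,.001]),('w3',[.4277,-.2285,.301],[2.191,2.247,.001])):
    p,W=cloud(fn); Rm=R.from_rotvec(rv).as_matrix(); L=(W-np.array(o))@Rm*1000
    m=(L[...,2]<40)&(abs(L[...,0])<30); s=L[m]
    print(fn,len(s),'zmax',np.sort(s[:,2])[-1:-40:-6]); k=s[:,2]>s[:,2].max()-8; print(s[k].min(0),s[k].max(0))
p,W=cloud('w4'); Rm=R.from_rotvec(read_state()['tcp_rot']).as_matrix(); L=(W-np.array([.4266,-.0965,.0614]))@Rm*1000
# finger columns: find where front face meets prop
for v in range(218,240,2): print(v,np.round(L[v,256],1),np.round(L[v,240],1))
```

```text
w2 31972 zmax [-43.25843545 -43.90486181 -44.40841772 -44.52979805 -44.75249884
 -44.85343802 -44.96528116]
[-11.56133832 -54.20505053 -51.25739408] [ 11.34778543  54.32591561 -43.25843545]
w3 31951 zmax [-43.14990524 -44.18978622 -44.56246078 -44.67754446 -44.8346046
 -45.0131695  -45.12512511]
[-11.01045623 -55.73678209 -51.13886122] [ 11.594984    51.9506318  -43.14990524]
218 [ 15.5  -0.9 -27. ] [ 15.3  -8.6 -26.4]
220 [ 15.1  -0.9 -28.4] [ 15.   -8.6 -28.1]
222 [ 13.5  -0.9 -27.2] [ 14.5  -8.5 -29.3]
224 [ 12.4  -1.  -27.1] [ 13.   -8.6 -28.3]
226 [ 12.1  -0.9 -28.7] [ 12.4  -8.5 -29.4]
228 [ 10.5  -1.  -27.6] [ 11.1  -8.6 -28.8]
230 [  9.5  -1.  -27.7] [ 10.   -8.6 -28.6]
232 [  8.5  -1.  -27.7] [  9.1  -8.6 -28.9]
234 [  7.8  -1.  -28.5] [  7.9  -8.7 -28.6]
236 [ 10.7  -0.9 -36.6] [  6.6  -8.7 -28.2]
238 [ 10.7  -0.9 -38.5] [  5.3  -8.8 -27.8]
```

Measured in the tool frame, the open finger tips lie 43 mm behind the reported TCP instead of 13. The reported TCP therefore sits about 30 mm beyond the real finger ends. That explains the miss, since the fingers closed just above the prop. Laterally they are centred. I'll allow for 30 mm from here: open, then go lower.

Request:
step_arm:
  commands:
    - {"fingers": -1, "dx": 0, "dy": 0.001, "dz": -0.015, "roll": 0}
    - {"fingers": -1, "dx": 0, "dy": 0.001, "dz": -0.015, "roll": 0}
    - {"fingers": -1, "dx": 0, "dy": 0.001, "dz": -0.015, "roll": 0}
    - {"fingers": -1, "dx": 0, "dy": 0.001, "dz": -0.015, "roll": 0}
    - {"fingers": -1, "dx": 0, "dy": 0.001, "dz": -0.015, "roll": 0}
    - {"fingers": -1, "dx": 0, "dy": 0.001, "dz": -0.015, "roll": 0}

```text
time: 5.98
tool_pos: [0.4269, -0.0974, 0.0763]
tcp_rot: [-3.041, -0.789, 0.001]
wrist_force: [0.1, -0.2, 0.6]
width: 1.0
grip_force: 0.0
```

Request:
step_arm:
  commands:
    - {"fingers": -1, "dx": 0, "dy": 0, "dz": 0.025, "roll": 0}
    - {"fingers": -1, "dx": 0, "dy": 0, "dz": 0.046, "roll": 0}
    - {"fingers": -1, "dx": 0, "dy": 0, "dz": 0.046, "roll": 0}
    - {"fingers": 1, "dx": 0, "dy": 0, "dz": 0.046, "roll": 0}
    - {"fingers": 1, "dx": 0, "dy": 0, "dz": 0.046, "roll": 0}
    - {"fingers": 1, "dx": 0, "dy": 0, "dz": 0.046, "roll": 0}
    - {"fingers": 1, "dx": 0, "dy": 0, "dz": 0.046, "roll": 0}
    - {"fingers": 1, "dx": 0, "dy": 0, "dz": 0.046, "roll": 0}
  squeeze: 50

```text
time: 6.98
tool_pos: [0.4277, -0.0974, 0.0313]
tcp_rot: [3.041, 0.789, 0.001]
wrist_force: [-1.1, 0.6, 5.3]
width: 0.268
grip_force: 49.3
```

Request:
step_arm:
  commands:
    - {"fingers": 1, "dx": 0, "dy": 0, "dz": -0.03, "roll": 0}
    - {"fingers": 1, "dx": 0, "dy": 0, "dz": -0.08, "roll": 0}
    - {"fingers": 1, "dx": 0, "dy": 0, "dz": -0.13, "roll": 0}
    - {"fingers": 1, "dx": 0, "dy": 0, "dz": -0.16, "roll": 0}
    - {"fingers": 1, "dx": 0, "dy": 0, "dz": -0.16, "roll": 0}

```text
time: 7.6
tool_pos: [0.4292, -0.0981, 0.1933]
tcp_rot: [3.038, 0.788, 0.008]
wrist_force: [0.1, -0.9, -1.3]
width: 0.27
grip_force: 49.3
```

```bash
python3 -c "
from h import *
go(.5868,-.3127,.19,1.4)"
```

```text
t 7.6 pos [ 0.4292 -0.0981  0.1933] yaw_y -60.9 tilt [ 0.006  -0.0019 -1.    ] F [ 0.1 -0.9 -1.3]
roll options -62.3 117.7
d mm [ 33.3 264.1   4.6]
```

Request:
step_arm:
  commands:
    - {"fingers": 1, "dx": 0.004, "dy": 0.033, "dz": 0, "roll": -8}
    - {"fingers": 1, "dx": 0.008, "dy": 0.066, "dz": 0, "roll": -16}
    - {"fingers": 1, "dx": 0.012, "dy": 0.1, "dz": 0, "roll": -24}
    - {"fingers": 1, "dx": 0.016, "dy": 0.133, "dz": 0, "roll": -32}
    - {"fingers": 1, "dx": 0.02, "dy": 0.166, "dz": 0, "roll": -40}
    - {"fingers": 1, "dx": 0.025, "dy": 0.2, "dz": 0, "roll": -48}
    - {"fingers": 1, "dx": 0.03, "dy": 0.233, "dz": 0, "roll": -56}
    - {"fingers": 1, "dx": 0.033, "dy": 0.264, "dz": 0, "roll": -62.3}

```text
time: 8.6
tool_pos: [0.5837, -0.3123, 0.1871]
tcp_rot: [-2.187, -2.25, 0.002]
wrist_force: [0.8, 0.6, -0.6]
width: 0.273
grip_force: 49.4
```

Request:
step_arm:
  commands:
    - {"fingers": 1, "dx": 0, "dy": 0, "dz": 0, "roll": 0}
    - {"fingers": 1, "dx": 0, "dy": 0, "dz": 0, "roll": 0}

```text
time: 8.85
tool_pos: [0.583, -0.3112, 0.188]
tcp_rot: [-2.193, -2.244, 0.001]
wrist_force: [0.0, -0.1, -0.9]
width: 0.271
grip_force: 49.3
```

Run:
```python
from h import *
go(.5868,-.3127,.11,1.4)
s=read_state(); snap('wrist','w5'); snap('side','s3')
p,W=cloud('w5'); Rm=R.from_rotvec(s['tcp_rot']).as_matrix(); L=(W-s['tool_pos'])@Rm*1000
cv2.imwrite('pics/w5.png',np.hstack([p[100:384,130:400],p[100:384,130:400][:0:-1][:284] if 0 else cv2.imread('pics/s3.png')[100:384,130:400]]))
for v in range(150,300,8): print(v,np.round(L[v,256],1),np.round(L[v,246],1),np.round(L[v,266],1))
```

```text
t 8.85 pos [ 0.583  -0.3112  0.188 ] yaw_y 1.33 tilt [-0.0035  0.0022 -1.    ] F [ 0.  -0.1 -0.9]
roll options -0.07 179.93
d mm [-1.8  4.1 78. ]
150 [  6.3  -2.7 180.8] [  6.4 -13.5 180.2] [  6.4   8.1 180.1]
158 [ -2.3  -2.8 179.7] [ -2.2 -13.6 179.3] [ -2.6   8.1 180.8]
166 [ -5.3  -2.6 156.3] [ -5.7 -12.9 157.5] [ -5.1   7.6 155.5]
174 [-10.7  -2.6 144.9] [-10.9 -12.5 145.6] [-10.6   7.4 144.8]
182 [-16.3  -2.5 136. ] [-16.1 -12.3 135.6] [-15.8   7.2 134.3]
190 [15.  -1.6 17.1] [15.3 -7.7 16. ] [14.9  4.4 17.3]
198 [14.5 -1.5  4.1] [14.7 -7.2  3.4] [14.9  4.1  3. ]
206 [14.8 -1.5 -9.4] [15.  -6.7 -9.8] [14.7  3.9 -9.2]
214 [ 15.3  -1.4 -21.7] [ 14.9  -6.4 -20.8] [ 15.    3.6 -20.9]
222 [ 15.2  -1.3 -31.1] [ 14.9  -6.  -30.5] [ 15.4   3.4 -31.5]
230 [ 15.3  -1.3 -40.1] [ 14.8  -5.7 -39.1] [ 15.3   3.2 -40. ]
238 [ 15.   -1.2 -47.3] [ 14.9  -5.4 -47. ] [ 14.7   3.  -46.7]
246 [ 15.1  -1.2 -54.6] [ 15.   -5.2 -54.3] [ 15.    2.9 -54.3]
254 [ 14.   -1.1 -59.1] [ 13.1  -5.1 -57.4] [ 13.5   2.8 -58.2]
262 [  9.9  -1.1 -58.1] [ 10.1  -5.1 -58.3] [  9.9   2.8 -58.1]
270 [  6.6  -1.2 -58.6] [  6.9  -5.1 -59. ] [  7.2   2.8 -59.5]
278 [  2.6  -1.2 -58. ] [  3.3  -5.1 -59.2] [  3.5   2.8 -59.4]
286 [ -1.6  -1.2 -57.4] [ -0.8  -5.2 -58.5] [ -1.6   2.9 -57.4]
294 [ -4.8  -1.2 -58.3] [ -4.3  -5.2 -59. ] [ -4.9   2.9 -58.1]
```

View pics/w5.png

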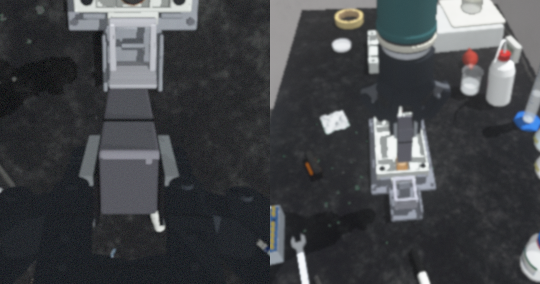

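The prop is held upright and centred (its front face is at +15 mm all along, its underside 31.5 mm below the reported TCP). Now down to just above the gap.

Request:
step_arm:
  commands:
    - {"fingers": 1, "dx": -0.002, "dy": 0.004, "dz": 0.04, "roll": 0}
    - {"fingers": 1, "dx": -0.002, "dy": 0.004, "dz": 0.08, "roll": 0}
    - {"fingers": 1, "dx": -0.002, "dy": 0.004, "dz": 0.09, "roll": 0}
    - {"fingers": 1, "dx": -0.002, "dy": 0.004, "dz": 0.09, "roll": 0}
    - {"fingers": 1, "dx": -0.002, "dy": 0.004, "dz": 0.09, "roll": 0}

```text
time: 9.57
tool_pos: [0.5898, -0.3147, 0.1029]
tcp_rot: [2.192, 2.246, 0.001]
wrist_force: [0.1, -0.2, -0.6]
width: 0.268
grip_force: 49.4
```

```bash
python3 -c "
from h import *
go(.5868,-.3127,.0395,1.4)"
```

```text
t 9.57 pos [ 0.5898 -0.3147  0.1029] yaw_y 1.4 tilt [ 0.0033 -0.0019 -1.    ] F [ 0.1 -0.2 -0.6]
roll options -0.0 180.0
d mm [ 2.2 -3.1 63.4]
```

Request:
step_arm:
  commands:
    - {"fingers": 1}
    - {"fingers": 1}
    - {"fingers": 1}
    - {"fingers": 1}

```text
invalid input
```

```bash
python3 -c "
from h import *
go(.5868,-.3127,.0395,1.4)"
```

```text
t 9.57 pos [ 0.5898 -0.3147  0.1029] yaw_y 1.4 tilt [ 0.0033 -0.0019 -1.    ] F [ 0.1 -0.2 -0.6]
roll options -0.0 180.0
d mm [ 2.2 -3.1 63.4]
```

Request:
step_arm:
  commands:
    - {"fingers": 1, "dx": 0, "dy": 0, "dz": 0, "roll": 0}
    - {"fingers": 1, "dx": 0, "dy": 0, "dz": 0, "roll": 0}
    - {"fingers": 1, "dx": 0, "dy": 0, "dz": 0, "roll": 0}
    - {"fingers": 1, "dx": 0, "dy": 0, "dz": 0, "roll": 0}

```text
time: 10.07
tool_pos: [0.5884, -0.314, 0.1006]
tcp_rot: [2.194, 2.248, 0.0]
wrist_force: [-0.3, -0.2, -0.6]
width: 0.273
grip_force: 49.4
```

```bash
python3 -c "
from h import *
go(.5868,-.3127,.0395,1.4)"
```

```text
t 10.07 pos [ 0.5884 -0.314   0.1006] yaw_y 1.39 tilt [ 1.e-04 -0.e+00 -1.e+00] F [-0.3 -0.2 -0.6]
roll options -0.01 179.99
d mm [ 1.4 -1.5 61.1]
```

Request:
step_arm:
  commands:
    - {"fingers": 1, "dx": 0.0014, "dy": -0.0015, "dz": 0.005, "roll": 0}
    - {"fingers": 1, "dx": 0.0014, "dy": -0.0015, "dz": 0.012, "roll": 0}
    - {"fingers": 1, "dx": 0.0014, "dy": -0.0015, "dz": 0.018, "roll": 0}
    - {"fingers": 1, "dx": 0.0014, "dy": -0.0015, "dz": 0.024, "roll": 0}
    - {"fingers": 1, "dx": 0.0014, "dy": -0.0015, "dz": 0.03, "roll": 0}
    - {"fingers": 1, "dx": 0.0014, "dy": -0.0015, "dz": 0.036, "roll": 0}
  squeeze: 70

```text
time: 10.82
tool_pos: [0.5872, -0.3125, 0.0645]
tcp_rot: [2.194, 2.248, 0.001]
wrist_force: [0.0, 2.3, 2.0]
width: 0.27
grip_force: 73.9
```

Request:
step_arm:
  commands:
    - {"fingers": 1, "dx": 0, "dy": 0, "dz": 0.005, "roll": 0}
    - {"fingers": 1, "dx": 0, "dy": 0, "dz": 0.01, "roll": 0}
    - {"fingers": 1, "dx": 0, "dy": 0, "dz": 0.015, "roll": 0}
    - {"fingers": 1, "dx": 0, "dy": 0, "dz": 0.02, "roll": 0}

```text
time: 11.32
tool_pos: [0.5866, -0.3126, 0.0439]
tcp_rot: [-2.194, -2.248, 0.0]
wrist_force: [0.1, 1.8, 1.8]
width: 0.267
grip_force: 73.9
```

Request:
step_arm:
  commands:
    - {"fingers": 1, "dx": 0, "dy": 0, "dz": 0.003, "roll": 0}
    - {"fingers": 1, "dx": 0, "dy": 0, "dz": 0.005, "roll": 0}
    - {"fingers": 1, "dx": 0, "dy": 0, "dz": 0.006, "roll": 0}
    - {"fingers": 1, "dx": 0, "dy": 0, "dz": 0.006, "roll": 0}

```text
time: 11.82
tool_pos: [0.5866, -0.3127, 0.0394]
tcp_rot: [-2.194, -2.248, 0.0]
wrist_force: [-1.7, 2.3, 5.8]
width: 0.267
grip_force: 74.7
```

```bash
python3 -c "
from h import *
go(.5868,-.3127,.0395,1.4)"
```

```text
t 11.82 pos [ 0.5866 -0.3127  0.0394] yaw_y 1.39 tilt [-5.e-04  0.e+00 -1.e+00] F [-1.7  2.3  5.8]
roll options -0.01 179.99
d mm [-0.   0.2 -0.1]
```

Request:
step_arm:
  commands:
    - {"fingers": 1, "dx": 0, "dy": 0, "dz": 0.002, "roll": 0}
    - {"fingers": 1, "dx": 0, "dy": 0, "dz": 0.002, "roll": 0}

```text
time: 12.08
tool_pos: [0.5868, -0.3129, 0.0394]
tcp_rot: [-2.194, -2.248, 0.001]
wrist_force: [-5.4, 3.1, 15.0]
width: 0.262
grip_force: 75.9
```

Request:
step_arm:
  commands:
    - {"fingers": -1, "dx": 0, "dy": 0, "dz": -0.002, "roll": 0}
    - {"fingers": -1, "dx": 0, "dy": 0, "dz": -0.002, "roll": 0}
    - {"fingers": -1, "dx": 0, "dy": 0, "dz": -0.002, "roll": 0}
    - {"fingers": -1, "dx": 0, "dy": 0, "dz": -0.002, "roll": 0}
    - {"fingers": -1, "dx": 0, "dy": 0, "dz": -0.05, "roll": 0}
    - {"fingers": -1, "dx": 0, "dy": 0, "dz": -0.11, "roll": 0}
    - {"fingers": -1, "dx": 0, "dy": 0, "dz": -0.16, "roll": 0}
    - {"fingers": -1, "dx": 0, "dy": 0, "dz": -0.2, "roll": 0}

```text
time: 13.08
tool_pos: [0.5874, -0.313, 0.2392]
tcp_rot: [2.193, 2.247, 0.001]
wrist_force: [0.2, -0.1, 0.2]
width: 1.0
grip_force: 0.0
```

Request:
step_arm:
  commands:
    - {"fingers": -1, "dx": -0.04, "dy": 0, "dz": 0, "roll": 0}
    - {"fingers": -1, "dx": -0.04, "dy": 0, "dz": 0, "roll": 0}
    - {"fingers": -1, "dx": -0.04, "dy": 0, "dz": 0, "roll": 0}
    - {"fingers": -1, "dx": -0.04, "dy": 0, "dz": 0, "roll": 0}

```text
time: 13.58
tool_pos: [0.5875, -0.3517, 0.2355]
tcp_rot: [-2.192, -2.248, 0.0]
wrist_force: [1.0, 0.6, -0.3]
width: 1.001
grip_force: 0.0
```

Run:
```python
from h import *
snap('wrist','w6'); p,W=cloud('w6')
m=np.isfinite(W[...,2])&(W[...,0]>.49)&(W[...,0]<.68)&(W[...,1]>-.36)&(W[...,1]<-.06)&(W[...,2]<.125)
P=W[m];Z=P[:,2]
def rect(s,n):
    r=cv2.minAreaRect(s[:,:2].astype(np.float32));print(n,len(s),np.round(r[0],4),np.round(r[1],4),round(r[2],2),np.round(np.median(s[:,2]),4))
k=P[:,1]<-.27
rect(P[k&(Z>.09)],'prop'); rect(P[k&(Z>.03)&(Z<.06)],'catch etc')
rect(P[~k&(Z>.1)],'handle'); rect(P[(P[:,1]>-.275)&(Z>.041)&(Z<.05)],'rim')
for y in np.arange(-.29,-.255,.0025):
    q=(abs(P[:,1]-y)<.00125)&(abs(P[:,0]-.586)<.006)
    if q.sum(): print(round(y,4),np.round(np.percentile(Z[q],[5,50,95]),4),end=';')
go(.5834,-.1755,.19,1.4)
p,W=cloud('w6');cv2.imwrite('pics/w6.png',cv2.resize(p,None,fx=1.5,fy=1.5))
```

```text
prop 829 [ 0.5871 -0.3125] [0.0232 0.0295] 0.89 0.0977
catch etc 1527 [ 0.5863 -0.3119] [0.0459 0.0655] 1.37 0.0384
handle 101 [ 0.5836 -0.2139] [0.0115 0.004 ] 1.74 0.1112
rim 2009 [ 0.5841 -0.2293] [0.11  0.062] 1.41 0.0435
-0.29 [0.0073 0.0498 0.0512];-0.2875 [0.0358 0.0375 0.0386];-0.285 [0.036  0.0374 0.0386];-0.2825 [0.0366 0.0378 0.0387];-0.28 [0.0363 0.0378 0.0388];-0.2775 [0.0063 0.0073 0.0086];-0.275 [0.007  0.0082 0.028 ];-0.2725 [0.0265 0.0278 0.0287];-0.27 [0.0264 0.0277 0.0288];-0.2675 [0.0262 0.0272 0.0288];-0.265 [0.0264 0.0275 0.0285];-0.2625 [0.026  0.0276 0.0287];-0.26 [0.031  0.0426 0.0446];-0.2575 [0.0419 0.0434 0.0446];t 13.62 pos [ 0.5876 -0.3517  0.2357] yaw_y 1.43 tilt [-0.0012  0.001  -1.    ] F [ 0.5 -0.5 -0. ]
roll options 0.03 180.03
d mm [176.2   0.3  45.8]
```

View pics/w6.png

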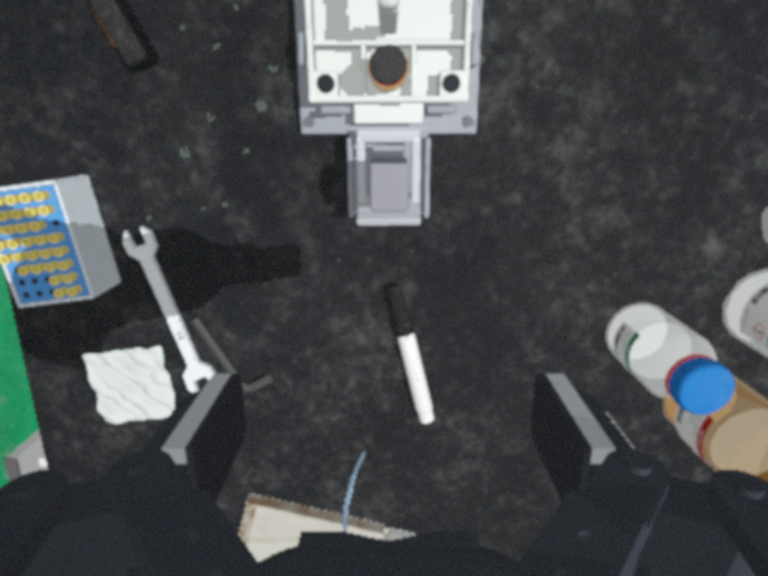

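The wrist view shows the prop upright in the gap at (388,180), its top at 0.0977 as it must be, and the tongue's edge at y≈-0.2775, clear of the lug's end at -0.274. Now the handle.

Request:
step_arm:
  commands:
    - {"fingers": -1, "dx": 0.045, "dy": 0, "dz": 0, "roll": 0}
    - {"fingers": -1, "dx": 0.09, "dy": 0, "dz": 0, "roll": 0}
    - {"fingers": -1, "dx": 0.135, "dy": 0, "dz": 0.02, "roll": 0}
    - {"fingers": -1, "dx": 0.17, "dy": 0, "dz": 0.05, "roll": 0}
    - {"fingers": -1, "dx": 0.177, "dy": 0, "dz": 0.1, "roll": 0}
    - {"fingers": -1, "dx": 0.177, "dy": 0, "dz": 0.11, "roll": 0}
    - {"fingers": -1, "dx": 0.177, "dy": 0, "dz": 0.11, "roll": 0}
    - {"fingers": -1, "dx": 0.177, "dy": 0, "dz": 0.11, "roll": 0}

```text
time: 14.62
tool_pos: [0.5852, -0.1769, 0.1289]
tcp_rot: [2.193, 2.245, 0.002]
wrist_force: [-0.6, 0.1, 0.4]
width: 0.999
grip_force: 0.0
```

```bash
python3 -c "
from h import *
go(.5836,-.1755,.057,1.42)"
```

```text
t 14.62 pos [ 0.5852 -0.1769  0.1289] yaw_y 1.35 tilt [ 0.0036 -0.0013 -1.    ] F [-0.6  0.1  0.4]
roll options -0.07 179.93
d mm [ 1.5 -1.8 71.9]
```

Request:
step_arm:
  commands:
    - {"fingers": -1, "dx": 0, "dy": 0, "dz": 0.03, "roll": 0}
    - {"fingers": -1, "dx": 0, "dy": 0, "dz": 0.06, "roll": 0}
    - {"fingers": -1, "dx": 0, "dy": 0, "dz": 0.069, "roll": 0}
    - {"fingers": -1, "dx": 0, "dy": 0, "dz": 0.069, "roll": 0}
    - {"fingers": -1, "dx": 0, "dy": 0, "dz": 0.069, "roll": 0}
    - {"fingers": -1, "dx": 0, "dy": 0, "dz": 0.069, "roll": 0}

```text
time: 15.38
tool_pos: [0.5847, -0.1761, 0.0591]
tcp_rot: [2.193, 2.246, 0.002]
wrist_force: [-0.4, 0.1, 0.4]
width: 0.998
grip_force: 0.0
```

```bash
python3 -c "
from h import *
go(.5836,-.1755,.057,1.42)"
```

```text
t 15.38 pos [ 0.5847 -0.1761  0.0591] yaw_y 1.39 tilt [ 2.6e-03 -9.0e-04 -1.0e+00] F [-0.4  0.1  0.4]
roll options -0.03 179.97
d mm [ 0.7 -1.1  2.1]
```

Request:
step_arm:
  commands:
    - {"fingers": -1, "dx": 0.0, "dy": -0.001, "dz": 0.001, "roll": 0}
    - {"fingers": 1, "dx": 0.0, "dy": -0.001, "dz": 0.001, "roll": 0}
    - {"fingers": 1, "dx": 0, "dy": -0.001, "dz": 0.001, "roll": 0}
    - {"fingers": 1, "dx": 0, "dy": -0.001, "dz": 0.001, "roll": 0}
    - {"fingers": 1, "dx": 0, "dy": -0.001, "dz": 0.001, "roll": 0}
    - {"fingers": 1, "dx": 0, "dy": -0.001, "dz": 0.001, "roll": 0}
    - {"fingers": 1, "dx": 0, "dy": -0.001, "dz": 0.001, "roll": 0}
  squeeze: 80

```text
time: 16.25
tool_pos: [0.5829, -0.1757, 0.0566]
tcp_rot: [2.194, 2.248, 0.001]
wrist_force: [1.4, 0.2, 0.1]
width: 0.125
grip_force: 78.3
```

```bash
python3 -c "
from h import *
go(.5836,-.1755,.057,1.42)"
```

```text
t 16.25 pos [ 0.5829 -0.1757  0.0566] yaw_y 1.39 tilt [ 7.e-04 -1.e-04 -1.e+00] F [1.4 0.2 0.1]
roll options -0.03 179.97
d mm [ 0.2  0.7 -0.4]
```

Request:
step_arm:
  commands:
    - {"fingers": 1, "dx": 0, "dy": 0, "dz": -0.003, "roll": 0}
    - {"fingers": 1, "dx": 0, "dy": 0, "dz": -0.008, "roll": 0}
    - {"fingers": 1, "dx": 0, "dy": 0, "dz": -0.015, "roll": 0}
    - {"fingers": 1, "dx": 0, "dy": 0, "dz": -0.022, "roll": 0}
    - {"fingers": 1, "dx": 0, "dy": 0, "dz": -0.03, "roll": 0}
    - {"fingers": 1, "dx": 0, "dy": 0, "dz": -0.038, "roll": 0}
    - {"fingers": 1, "dx": 0, "dy": 0, "dz": -0.046, "roll": 0}
    - {"fingers": 1, "dx": 0, "dy": 0, "dz": -0.054, "roll": 0}

```text
time: 17.25
tool_pos: [0.5825, -0.1757, 0.1111]
tcp_rot: [2.194, 2.248, 0.0]
wrist_force: [0.0, -0.4, -2.9]
width: 0.123
grip_force: 77.9
```

Request:
step_arm:
  commands:
    - {"fingers": 1, "dx": 0, "dy": 0, "dz": -0.01, "roll": 0}
    - {"fingers": 1, "dx": 0, "dy": 0, "dz": -0.02, "roll": 0}
    - {"fingers": 1, "dx": 0, "dy": 0, "dz": -0.03, "roll": 0}
    - {"fingers": 1, "dx": 0, "dy": 0, "dz": -0.04, "roll": 0}
    - {"fingers": 1, "dx": 0, "dy": 0, "dz": -0.045, "roll": 0}
    - {"fingers": 1, "dx": 0, "dy": 0, "dz": -0.045, "roll": 0}

```text
time: 18.0
tool_pos: [0.5829, -0.1758, 0.1561]
tcp_rot: [2.194, 2.248, 0.001]
wrist_force: [-0.5, -0.2, -3.0]
width: 0.125
grip_force: 78.0
```

Run:
```python
from h import *
go(.5668,.2055,.155,.84)
snap('top','t2'); snap('wrist','w7')
p,W=cloud('t2'); Z=np.nan_to_num(W[...,2],nan=-1)
def rect(s,n):
    r=cv2.minAreaRect(s[:,:2].astype(np.float32));print(n,len(s),np.round(r[0],4),np.round(r[1],4),round(r[2],2),np.round(np.median(s[:,2]),4))
m=(abs(W[...,0]-.567)<.08)&(abs(W[...,1]-.2055)<.11)
rect(W[m&(Z>.03)&(Z<.05)],'lowertops');rect(W[m&(Z>.012)&(Z<.05)],'lowerall')
m=(abs(W[...,0]-.587)<.03)&(abs(W[...,1]+.3127)<.03)&(Z>.085); print('prop',m.sum(), np.round(W[m].mean(0),4) if m.any() else '')
p,W=cloud('w7'); s=read_state(); Rm=R.from_rotvec(s['tcp_rot']).as_matrix(); L=(W-s['tool_pos'])@Rm*1000
m=np.isfinite(L[...,2])&(L[...,2]>40)&(L[...,2]<90)&(abs(L[...,1])<60)&(L[...,0]<105); q=L[m]
print(np.histogram(q[:,2],bins=np.arange(40,91,4)))
r=q[(q[:,2]>45)&(q[:,2]<72)]; A=np.c_[r[:,:2],np.ones(len(r))]
h=np.median(r[:,2]);rim=q[(abs(q[:,2]-58)<6)];A=np.c_[rim[:,:2],np.ones(len(rim))];print('rim plane',np.linalg.lstsq(A,rim[:,2],rcond=None)[0]); rect(rim,'rimtool')
```

```text
t 18.0 pos [ 0.5829 -0.1758  0.1561] yaw_y 1.39 tilt [ 1.e-03 -3.e-04 -1.e+00] F [-0.5 -0.2 -3. ]
roll options 0.55 180.55
d mm [381.6  -6.8   1. ]
lowertops 427 [0.5671 0.2055] [0.1104 0.1709] 0.82 0.036
lowerall 2136 [0.5669 0.2054] [0.111 0.171] 0.93 0.0189
prop 29 [ 0.584  -0.3219  0.0987]
(array([0, 0, 0, 0, 0, 0, 0, 0, 0, 0, 0, 0]), array([40, 44, 48, 52, 56, 60, 64, 68, 72, 76, 80, 84, 88]))
rim plane [0. 0. 0.]
rimtool 0 [0. 0.] [0. 0.] 0.0 nan
  return _methods._mean(a, axis=axis, dtype=dtype,
  ret = ret.dtype.type(ret / rcount)
```

```bash
cat > t.py <<'E'
from h import *
def trayinhand(fn,pos,rv):
    p,W=cloud(fn); Rm=R.from_rotvec(rv).as_matrix(); L=(W-pos)@Rm*1000
    m=np.isfinite(L[...,2])&(abs(L[...,2]-12.6)<3)&(abs(L[...,1])<65)&(L[...,0]<105)&(L[...,0]>20)
    q=L[m]; A=np.c_[q[:,:2],np.ones(len(q))]
    print('n',len(q),'plane',np.round(np.linalg.lstsq(A,q[:,2],rcond=None)[0],4))
    r=cv2.minAreaRect(q[:,:2].astype(np.float32)); print('rim tool',r,'front x',np.percentile(q[:,0],[99,100]),'y',np.percentile(q[:,1],[0,1,99,100]))
E
python3 - <<'E'
from t import *
s=read_state(); trayinhand('w7',s['tool_pos'],s['tcp_rot'])
E
```

```text
n 6880 plane [-3.60000e-03 -2.20000e-03  1.30787e+01]
rim tool ((52.540767669677734, 0.21732711791992188), (64.92066192626953, 110.2998046875), 0.07849499583244324) front x [84.93361411 84.98729064] y [-54.95879046 -54.19541099  54.42724631  55.34828829]
```

Request:
step_arm:
  commands:
    - {"fingers": 1, "dx": 0.015, "dy": 0, "dz": 0, "roll": 0}
    - {"fingers": 1, "dx": 0.04, "dy": 0, "dz": 0, "roll": 0}
    - {"fingers": 1, "dx": 0.07, "dy": -0.001, "dz": 0, "roll": 0}
    - {"fingers": 1, "dx": 0.1, "dy": -0.001, "dz": 0, "roll": 0}
    - {"fingers": 1, "dx": 0.13, "dy": -0.002, "dz": 0, "roll": 0}
    - {"fingers": 1, "dx": 0.155, "dy": -0.003, "dz": 0, "roll": 0.3}
    - {"fingers": 1, "dx": 0.175, "dy": -0.003, "dz": 0, "roll": 0.5}
    - {"fingers": 1, "dx": 0.185, "dy": -0.003, "dz": 0, "roll": 0.5}

```text
time: 19.1
tool_pos: [0.5743, 0.011, 0.1551]
tcp_rot: [-2.202, -2.24, 0.001]
wrist_force: [-0.1, -0.5, -3.9]
width: 0.125
grip_force: 78.0
```

Request:
step_arm:
  commands:
    - {"fingers": 1, "dx": 0, "dy": 0, "dz": 0, "roll": 0}
    - {"fingers": 1, "dx": 0, "dy": 0, "dz": 0, "roll": 0}
    - {"fingers": 1, "dx": 0, "dy": 0, "dz": 0, "roll": 0}

```text
time: 19.48
tool_pos: [0.575, 0.0085, 0.1554]
tcp_rot: [2.205, 2.238, -0.0]
wrist_force: [-0.2, 0.1, -3.2]
width: 0.123
grip_force: 78.0
```

Run:
```python
from t import *
s=read_state(); snap('wrist','w8'); trayinhand('w8',s['tool_pos'],s['tcp_rot'])
p,W=cloud('w8'); Z=np.nan_to_num(W[...,2],nan=-1)
m=(abs(W[...,0]-.567)<.075)&(abs(W[...,1]-.2055)<.105)
for a,b in((.035,.045),(.012,.045)):
    k=W[m&(Z>a)&(Z<b)]; 
    if len(k)>10: print(len(k),cv2.minAreaRect(k[:,:2].astype(np.float32)),np.median(k[:,2]),k[:,:2].min(0),k[:,:2].max(0))
go(.5668,.2055,.155,.84)
```

```text
n 6816 plane [-3.60000e-03 -1.80000e-03  1.33797e+01]
rim tool ((52.5505485534668, -0.13329315185546875), (65.00629425048828, 110.10025787353516), 0.024968888610601425) front x [85.01748791 85.07388623] y [-55.19756342 -54.4201374   54.24773573  54.9145893 ]
1702 ((0.5671560168266296, 0.13339336216449738), (0.11034274846315384, 0.024120930582284927), 0.8272237777709961) 0.03943043838271698 [0.51181718 0.12065   ] [0.62244636 0.14609794]
5391 ((0.5671167969703674, 0.1360100656747818), (0.11031006276607513, 0.029302295297384262), 0.9175870418548584) 0.02036211177035102 [0.51181718 0.12059157] [0.62244636 0.15117135]
t 19.52 pos [0.575  0.0085 0.1554] yaw_y 0.84 tilt [-0.e+00 -1.e-04 -1.e+00] F [-0.2  0.2 -3.4]
roll options -0.0 180.0
d mm [197.1  -5.4   0.4]
```

Request:
step_arm:
  commands:
    - {"fingers": 1, "dx": 0.015, "dy": 0, "dz": 0, "roll": 0}
    - {"fingers": 1, "dx": 0.035, "dy": -0.001, "dz": 0, "roll": 0}
    - {"fingers": 1, "dx": 0.06, "dy": -0.002, "dz": 0, "roll": 0}
    - {"fingers": 1, "dx": 0.08, "dy": -0.004, "dz": 0, "roll": 0}
    - {"fingers": 1, "dx": 0.09, "dy": -0.006, "dz": 0, "roll": 0}
    - {"fingers": 1, "dx": 0.09, "dy": -0.006, "dz": 0, "roll": 0}
    - {"fingers": 1, "dx": 0.09, "dy": -0.006, "dz": 0, "roll": 0}
    - {"fingers": 1, "dx": 0.09, "dy": -0.006, "dz": 0, "roll": 0}

```text
time: 20.52
tool_pos: [0.5677, 0.0984, 0.1555]
tcp_rot: [2.205, 2.238, -0.0]
wrist_force: [0.2, 0.0, -3.2]
width: 0.126
grip_force: 78.0
```

Run:
```python
from t import *
s=read_state(); snap('wrist','w9'); trayinhand('w9',s['tool_pos'],s['tcp_rot'])
p,W=cloud('w9'); Z=np.nan_to_num(W[...,2],nan=-1)
m=(abs(W[...,0]-.567)<.075)&(abs(W[...,1]-.2055)<.105)
for a,b in((.035,.045),(.012,.045)):
    k=W[m&(Z>a)&(Z<b)]; 
    if len(k)>10: print(len(k),cv2.minAreaRect(k[:,:2].astype(np.float32)),np.median(k[:,2]),k[:,:2].min(0),k[:,:2].max(0))
go(.5661,.2062,.155,.84)
```

```text
n 6760 plane [-3.10000e-03 -1.30000e-03  1.34041e+01]
rim tool ((52.626068115234375, -0.051227569580078125), (110.24312591552734, 65.0245590209961), 89.88711547851562) front x [85.01171988 85.06903373] y [-55.17486199 -54.43029278  54.24048807  55.07138439]
14 ((0.5660122036933899, 0.21614906191825867), (0.10698116570711136, 0.039725612848997116), 0.08329062163829803) 0.035184719123598635 [0.51249371 0.19636274] [0.61949987 0.23608883]
6808 ((0.5657975673675537, 0.21432742476463318), (0.11063460260629654, 0.052874643355607986), 0.8070565462112427) 0.01790852366309925 [0.51028728 0.18717191] [0.62118252 0.24126647]
t 20.57 pos [0.5677 0.0984 0.1555] yaw_y 0.84 tilt [ 0.e+00 -2.e-04 -1.e+00] F [ 0.1  0.7 -3.1]
roll options 0.0 180.0
d mm [107.8  -0.    0.5]
```

Request:
step_arm:
  commands:
    - {"fingers": 1, "dx": 0.015, "dy": 0, "dz": 0, "roll": 0}
    - {"fingers": 1, "dx": 0.04, "dy": 0, "dz": 0, "roll": 0}
    - {"fingers": 1, "dx": 0.07, "dy": 0, "dz": 0.01, "roll": 0}
    - {"fingers": 1, "dx": 0.095, "dy": 0, "dz": 0.02, "roll": 0}
    - {"fingers": 1, "dx": 0.108, "dy": 0, "dz": 0.035, "roll": 0}
    - {"fingers": 1, "dx": 0.108, "dy": 0, "dz": 0.05, "roll": 0}
    - {"fingers": 1, "dx": 0.108, "dy": 0, "dz": 0.06, "roll": 0}
    - {"fingers": 1, "dx": 0.108, "dy": 0, "dz": 0.06, "roll": 0}

```text
time: 21.58
tool_pos: [0.5648, 0.2059, 0.0939]
tcp_rot: [-2.204, -2.237, 0.004]
wrist_force: [0.2, -0.3, -1.9]
width: 0.124
grip_force: 78.1
```

Request:
step_arm:
  commands:
    - {"fingers": 1, "dx": 0, "dy": 0, "dz": 0, "roll": 0}
    - {"fingers": 1, "dx": 0, "dy": 0, "dz": 0, "roll": 0}
    - {"fingers": 1, "dx": 0, "dy": 0, "dz": 0, "roll": 0}

```text
time: 21.95
tool_pos: [0.5664, 0.207, 0.0962]
tcp_rot: [2.204, 2.238, 0.002]
wrist_force: [-0.2, -0.3, -3.5]
width: 0.123
grip_force: 78.1
```

Run:
```python
from t import *
go(.566,.2062,.0746,.83)
```

```text
t 21.95 pos [0.5664 0.207  0.0962] yaw_y 0.88 tilt [ 1.2e-03  4.0e-04 -1.0e+00] F [-0.2 -0.3 -3.5]
roll options 0.05 180.05
d mm [-0.8 -0.5 21.6]
```

Request:
step_arm:
  commands:
    - {"fingers": 1, "dx": -0.0005, "dy": -0.0003, "dz": 0, "roll": 0}
    - {"fingers": 1, "dx": -0.0005, "dy": -0.0003, "dz": 0.003, "roll": 0}
    - {"fingers": 1, "dx": -0.0005, "dy": -0.0003, "dz": 0.006, "roll": 0}
    - {"fingers": 1, "dx": -0.0005, "dy": -0.0003, "dz": 0.009, "roll": 0}
    - {"fingers": 1, "dx": -0.0005, "dy": -0.0003, "dz": 0.011, "roll": 0}
    - {"fingers": 1, "dx": -0.0005, "dy": -0.0003, "dz": 0.013, "roll": 0}
    - {"fingers": 1, "dx": -0.0005, "dy": -0.0003, "dz": 0.014, "roll": 0}

```text
time: 22.82
tool_pos: [0.5656, 0.2065, 0.0813]
tcp_rot: [-2.204, -2.239, 0.0]
wrist_force: [-0.2, 0.2, -3.1]
width: 0.119
grip_force: 78.1
```

Run:
```python
from t import *
go(.566,.2062,.0746,.83)
```

```text
t 22.82 pos [0.5656 0.2065 0.0813] yaw_y 0.89 tilt [-2.e-04 -0.e+00 -1.e+00] F [-0.2  0.2 -3.1]
roll options 0.06 180.06
d mm [-0.3  0.4  6.7]
```

Tips are about 5 mm below the socket tops with no contact force, so the pins are in. Seat it.

Request:
step_arm:
  commands:
    - {"fingers": 1, "dx": 0, "dy": 0, "dz": 0.002, "roll": 0}
    - {"fingers": 1, "dx": 0, "dy": 0, "dz": 0.004, "roll": 0}
    - {"fingers": 1, "dx": 0, "dy": 0, "dz": 0.006, "roll": 0}
    - {"fingers": 1, "dx": 0, "dy": 0, "dz": 0.0075, "roll": 0}
    - {"fingers": 1, "dx": 0, "dy": 0, "dz": 0.0075, "roll": 0}

```text
time: 23.45
tool_pos: [0.5657, 0.2065, 0.0746]
tcp_rot: [2.204, 2.239, 0.0]
wrist_force: [-2.6, -1.5, 2.6]
width: 0.119
grip_force: 78.9
```

Run:
```python
from t import *
go(.566,.2062,.0746,.83)
```

```text
t 23.45 pos [0.5657 0.2065 0.0746] yaw_y 0.9 tilt [ 1.e-04 -0.e+00 -1.e+00] F [-2.6 -1.5  2.6]
roll options 0.07 180.07
d mm [-0.3  0.3  0. ]
```

Request:
step_arm:
  commands:
    - {"fingers": -1, "dx": 0, "dy": 0, "dz": 0, "roll": 0}
    - {"fingers": -1, "dx": 0, "dy": 0, "dz": 0, "roll": 0}
    - {"fingers": -1, "dx": 0, "dy": 0, "dz": 0, "roll": 0}
    - {"fingers": -1, "dx": 0, "dy": 0, "dz": 0, "roll": 0}
    - {"fingers": -1, "dx": 0, "dy": 0, "dz": -0.02, "roll": 0}
    - {"fingers": -1, "dx": 0, "dy": 0, "dz": -0.07, "roll": 0}
    - {"fingers": -1, "dx": 0, "dy": 0, "dz": -0.13, "roll": 0}
    - {"fingers": -1, "dx": 0, "dy": 0, "dz": -0.18, "roll": 0}

```text
time: 24.45
tool_pos: [0.5663, 0.2068, 0.2584]
tcp_rot: [2.203, 2.237, 0.005]
wrist_force: [0.5, 0.4, 0.6]
width: 1.0
grip_force: 0.0
```

Request:
step_arm:
  commands:
    - {"fingers": -1, "dx": -0.06, "dy": 0, "dz": 0, "roll": 0}
    - {"fingers": -1, "dx": -0.12, "dy": 0, "dz": 0, "roll": 0}
    - {"fingers": -1, "dx": -0.15, "dy": 0, "dz": 0, "roll": 0}
    - {"fingers": -1, "dx": -0.15, "dy": 0, "dz": 0, "roll": 0}
    - {"fingers": -1, "dx": -0.15, "dy": 0, "dz": 0, "roll": 0}
    - {"fingers": -1, "dx": -0.15, "dy": 0, "dz": 0, "roll": 0}

```text
time: 25.2
tool_pos: [0.568, 0.0578, 0.2544]
tcp_rot: [-2.202, -2.24, -0.001]
wrist_force: [-0.8, 0.3, 0.5]
width: 1.001
grip_force: 0.0
```

Run:
```python
from h import *
s=read_state(); print(s['tool_pos'],s['width'])
snap('wrist','w10'); snap('top','t3'); b,_,_=snap('side','s4')
a=cv2.imread('pics/w10.png'); cv2.imwrite('pics/fin.png',np.hstack([cv2.resize(a[:,100:420],(400,480)),cv2.resize(b[90:340,130:338],(400,480))]))
p,W=cloud('w10'); Z=np.nan_to_num(W[...,2],nan=-1)
m=(abs(W[...,0]-.566)<.07)&(abs(W[...,1]-.206)<.105)&(Z>.057)&(Z<.067); k=W[m]
print(len(k),cv2.minAreaRect(k[:,:2].astype(np.float32)),np.median(k[:,2]),np.linalg.lstsq(np.c_[k[:,:2]-[.566,.206],np.ones(len(k))],k[:,2],rcond=None)[0])
p,W=cloud('t3'); Z=np.nan_to_num(W[...,2],nan=-1)
m=(abs(W[...,0]-.587)<.03)&(abs(W[...,1]+.3127)<.03)&(Z>.085);k=W[m]; print('prop',m.sum(),np.round(np.median(k,0),4) if len(k) else '')
```

```text
[0.56802099 0.0577752  0.25438711] 1.0007316904416461
2168 ((0.5664818286895752, 0.166593998670578), (0.11028119176626205, 0.08937064558267593), 0.818600058555603) 0.06145993902622121 [ 0.00170652 -0.00735092  0.06093672]
prop 96 [ 0.5875 -0.3128  0.0976]
```

View pics/fin.png

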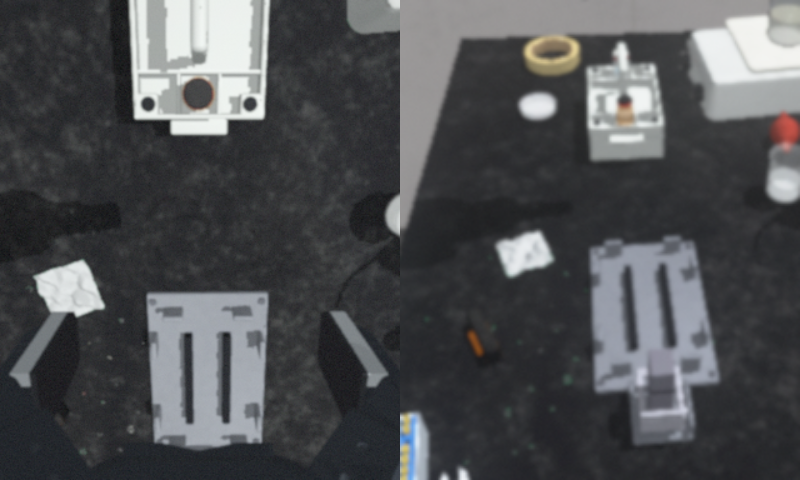

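The final view shows the tray down on the lower tray (rim at 0.0615, expected 0.062), vial_2 standing at (198,93), and the prop upright in the catch. I'll check vial_1 by its height, then hand in.

Run:
```python
from h import *
p,W=cloud('t3'); Z=np.nan_to_num(W[...,2],nan=-1)
ok=True
for y in (.206+.06,.206-.06):
    m=(abs(W[...,0]-.566)<.03)&(abs(W[...,1]-y)<.025)&(Z>.085)&(Z<.11);k=W[m]; print(y,m.sum(),np.median(k,0) if len(k) else ''); ok&=m.sum()>10
m=(abs(W[...,0]-.566)<.065)&(abs(W[...,1]-.206)<.1)&(Z>.056)&(Z<.068);k=W[m]
print(np.linalg.lstsq(np.c_[k[:,:2]-[.566,.206],np.ones(len(k))],k[:,2],rcond=None)[0])
if ok: print(finish_job())
```

```text
0.266 63 [0.56462347 0.26932796 0.09655899]
0.146 69 [0.56606126 0.13961418 0.09708854]
[-0.00282775 -0.00207665  0.06083104]
the job is handed in; nothing more can be done
None
```

The job is handed in, at about 25 s of the allowed 58: the prop stands upright in the gap holding the catch open, and the tray sits level on the lower tray with both vials standing. The first grasp of the prop missed because the reported tool tip lies about 30 mm beyond the real finger ends; I allowed for that from then on.

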